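Lift the hot wax-pot lid with the lid lifter

TASK

The wax pot must be opened, but pot and lid are too hot to touch: take the lid lifter from its stand by its wooden grip, hook its fork under the middle of the wire loop on the lid, lift the lid off level and set it down gently in the middle of the round cork lid rest. Unhook the lifter and hang it back in its stand as it was. Never touch pot or lid with the gripper or arm, and leave the tumbler with the candle and the brass cup beside the pot standing where they are.

Things in the scene. Friction and masses are not known exactly. Their poses are not given: they have to be found in the camera images.
- pot: round aluminium melting pot on a black foot, fixed to the table, 124 mm across, two small wire lugs at its sides (to 78 mm from the axis), rim 70 mm above the table, opening 114 mm across. Origin: centre of the underside, on the table; z up.
- lid: loose lid of the pot, 0.14 to 0.28 kg: disc 132 mm across, 4 mm thick, with a plug below it (100 mm across, 6 mm deep) that sits in the pot's opening with 7 mm of play. Origin: centre of the plug's underside, 64 mm above the table when on the pot; disc top at z = 10 mm, z up. It carries a rigid loop of 6 mm wire, in the lid's y-z plane: a hook goes through it along the lid's x, from either side.
- lid_loop (a point): middle of the loop's flat top bar, on the bar's centre line, 53 mm above the lid's origin; axes as the lid's. The bar runs along y from -26 to +26 mm, the loop's legs stand at y = -34 and +34 mm, and the clear height under the bar is 40 mm.
- lifter: loose lid lifter, 0.13 kg. Wooden bar grip 150 mm long (its x), 24 wide (y), 22 high (z); origin at the grip's middle, z up; grip it there across its width. Under it a C-shaped fork of two 7 mm steel wires at y = -11 and +11 mm: down from the grip at x = -45, then forward as tines to upturned tips. The C is open towards +x: a loop is entered by moving the lifter to its own +x.
- lifter_saddle (a point): midway between the tines, on the wires' tops at the bottom of their shallow V: lifter x = 0, y = 0, z = -86.5 mm. A loop's bar at rest there has its centre line 3 mm higher. Centre lines of the tines (x, z in the lifter's frame, mm): (-40, -84), (0, -90), (24, -84), tips (30, -78); the wire reaches 3.5 mm beyond.
- stand: wooden lifter stand, fixed: base 156 x 76 x 10 mm, two posts 12 mm thick at x = -64 and +64 mm with flared, open-topped saddles (tops 123 mm high) in which the ends of the lifter's grip lie; the fork hangs free between the posts. The lifter goes out and in straight up and down. Origin: centre of the underside.
- stand_seat (a point): where the origin of the lifter lies when it hangs in the stand, 112 mm above the table; x axis as the lifter's x.
- trivet: round cork lid rest, fixed, 144 mm across, 14 mm thick. Origin: centre of the underside, on the table.
- trivet_top (a point): centre of the top face of the cork lid rest, 14 mm above the table.
- tumbler: loose ribbed glass tumbler, 70 mm across, 97 mm high, close to the pot on one side of the loop (along the lid's x axis, either side); origin at the centre of its underside.
- candle: loose rod candle standing in the tumbler, 36 mm across, 230 mm long, its top about 235 mm above the table; it blocks that side of the loop. Origin at the centre of its foot.
- cup: loose open brass cup, 63 mm across, 46 mm high, on the other side of the pot; the lifter passes over it. Origin: centre of its underside. (Fixed stock, all over 0.57 m ahead: 0.27 m high jars in both back corners, between them a low glass casket, match box and bell and, right of the middle, a candle holder 0.34 m high; a tape roll lies at the near right corner.)

How it is judged:
By the outcome, as a careful person would: the job done as asked, in the order asked, and still so for the second after the job is handed in, with the robot touching nothing.
It also fails if it takes over 72 s, if anything falls off the work surface, if the arm or the gripper's body presses on something with over 40 N, if the wrist force passes 120 N, or if a joint passes its speed limit or range.

ROBOT

A 6-joint arm with a two-finger parallel gripper is mounted at the origin on a cart in front of the work surface, level with it; the furniture and walls round the work are solid. World frame = base frame: x ahead of the robot, y to its left, z up, the work surface at z = 0. Lengths are in mm, angles in rad, forces in N, time in s.
With the tool pointing down it reaches from about 275 to 750 mm from the base axis. Payload 10.2 kg.
Tool frame: the origin (TCP) lies at the very end of the fingers, on their centre line; the grasp point (between the pads) lies 19 mm behind it; z points along the fingers, y is the line along which they close (so a half turn about z gives the same grasp; the last joint's range is limited). The gripper opens to 85 mm and grips with 20 to 120 N. Pads are 22 mm wide; open, the fingers measure 114 mm over their backs; the gripper's body (76 mm by 85 mm) begins 54 mm behind the grasp point. The pads swing forward as they close: fully open they stand 13 mm farther back than shut.
Start: joints at [-1.571, 0.313, 1.498, -0, 1.331, -0.223], TCP at [115.991, -512.032, 210.694] pointing down, gripper open.
Joint ranges: [-2.94, 2.94], [-0.97, 2.17], [0.19, 2.56], [-1.23, 4.37], [0.02, 3.11], [-2.88, 2.88]. Speed limits (rad/s): [2.39, 2.39, 3.01, 3.14, 3.14, 3.14].

INTERFACE

Orientations are given as a unit quaternion [w, x, y, z].
In Python, from rig import ctrl gives the robot as it stands.
- The arm moves only by the shell command python3 -m inch 'ROWS' [OPENING] [FORCE]. ROWS is text: rows parted by semicolons, each of 6 numbers parted by spaces: the shift along the tool's x, y, z in mm, then the turn, a rotation vector about the tool's x, y, z in units of 6 degrees (1.0 is 6 degrees). A call has exactly 10 rows; each row shifts and turns the commanded pose from where the row before left it, along the tool's axes as they then stand; what a row does not reach is not made up. A row lasts 1/12 s, in which the tool goes at most 41.7 mm and 7.16 degrees, less where a joint would pass 70% of its speed; a pose out of reach is approached as far as the arm can. A call with a gripper value outside its range is refused whole. OPENING is the opening, from 0 (shut) to 1 (fully open), set as the call begins (- or left out, the last holds). The fingers move at their own pace and stop on an object; FORCE is the grip in N (left out, the last holds). Time passes only in rows, so rows that do not move let the fingers close, or fill a call up. It gives the time, the measured TCP pose, the force, the opening and the grip force at its end, in the units of the state.
- ctrl.sense(): the state, without advancing time (a new reading comes with each control period).
- ctrl.capture(name): name is "scene" or "side" or "wrist"; returns a dict with "image" (384x512x3 uint8, red, green, blue), "intrinsics" (3x3 intrinsics, pixels), "rvec" (rotation vector, rad) and "tvec" (3), from world to camera coordinates, as OpenCV has them. Camera axes: x right, y down, z forward; pixel columns grow to the right and rows downward; lengths in mm; the calibration is good to about 2 mm. The wrist camera is an equidistant fisheye: a pixel r from the principal point sees the ray r / f radians off the axis. A picture is of the moment at which its call begins. There is no depth.
- ctrl.finish_job(): hands the job in; it is judged then, once.
The state is a dict: "time_s": time; "joints": joint angles; "dq": joint speeds; "tau": joint torques, N m; "eef_pos": TCP position; "ee_rot": TCP orientation; "force": force on the tool from outside, world axes, zero at the start; "wrist_torque": the same for the moment, N m; "grip_width": opening from 0.0 (shut) to 1.0 (fully open); "grip_force": force on a finger pad.
Only numpy, scipy, OpenCV 4.12 (cv2) and the standard library are available. Lean on these libraries where they do the work, as an engineer would, in place of code of your own. Each camera call takes 0.05 s, during which the arm holds its last target. There are 200 camera calls.

## Working session

There is one attempt and no reset: what is moved stays moved. The work goes in short steps, Python scripts to look and compute and a shell command to move; the robot and the scene stay as the last step left them, time stands still between calls to the robot, and variables do not carry over. Pictures are saved under pics/ and viewed, at most 10 in all, crops included, and the job is handed in when it is done.

```bash
mkdir -p pics; ls; python3 - <<'E'
from rig import ctrl
import cv2,json
for n in ("scene","side"):
    c=ctrl.capture(n); cv2.imwrite(f"pics/{n}0.png",c["image"][:,:,::-1]); print(n,c["intrinsics"],c["rvec"],c["tvec"])
print(ctrl.sense())
E
```

```text
pics
scene [[420.91812197   0.         252.57753808]
 [  0.         420.91812197 185.94246306]
 [  0.           0.           1.        ]] [ 0.8423708  -2.32373741  1.31323583] [373.60825798 228.60123218 851.00077451]
side [[459.50286068   0.         255.23782088]
 [  0.         459.50286068 192.54459496]
 [  0.           0.           1.        ]] [ 2.26051506 -0.17861194  0.08225171] [-490.19626689  121.9213293  1402.66635404]
{'time_s': 0.1, 'joints': array([-1.57142366e+00,  3.13395868e-01,  1.49838764e+00,  2.72901450e-05,
        1.33098280e+00, -2.23407681e-01]), 'dq': array([-2.35219442e-04, -1.89137992e-03, -3.00910147e-03, -1.10263547e-03,
        1.30074846e-03,  5.57475031e-05]), 'tau': array([ 2.58216947e-03, -4.12897360e+01, -2.60140336e+01, -2.25839276e-04,
        3.01349064e-03, -3.80675783e-05]), 'eef_pos': array([ 115.98629101, -511.76350039,  210.18139298]), 'ee_rot': array([-5.81668567e-04,  9.93802716e-01,  1.11156719e-01,  7.87672271e-05]), 'force': array([-0.3542976 ,  0.98054933, -0.07573535]), 'wrist_torque': array([-0.06836625, -0.01085354,  0.01458548]), 'grip_force': 0.0, 'grip_width': 0.9995438323221605}
```

View pics/scene0.png

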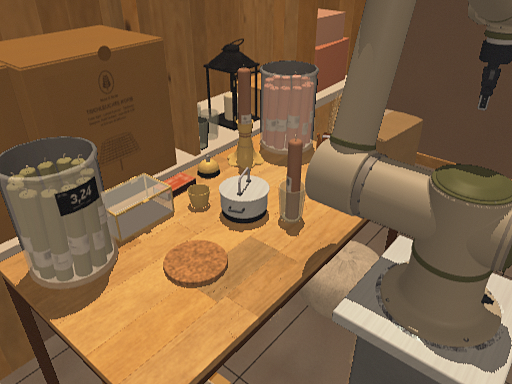

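View pics/side0.png

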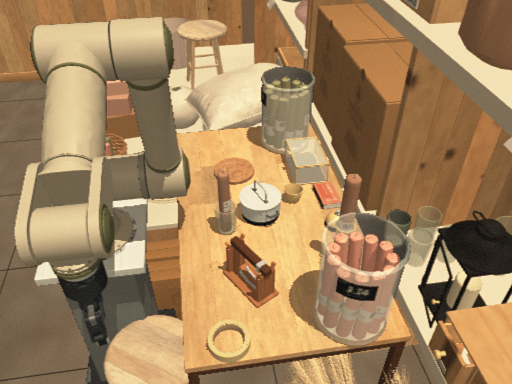

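The scene view shows the trivet near (196,262), the pot near (244,200), the tumbler on the near side near (292,205) and the cup on the far side near (199,197). The side view shows the stand with the lifter near (250,270).

```bash
cat > h.py <<'E'
import numpy as np, cv2
from scipy.spatial.transform import Rotation as R
def ray(c,uv,wrist=False):
    K=np.array(c["intrinsics"]);Rm=R.from_rotvec(np.ravel(c["rvec"])).as_matrix();t=np.ravel(c["tvec"])
    p=np.array([(uv[0]-K[0,2])/K[0,0],(uv[1]-K[1,2])/K[1,1]])
    if wrist:
        th=np.linalg.norm(p);s=np.sin(th)/max(th,1e-9);d=np.array([p[0]*s,p[1]*s,np.cos(th)])
    else: d=np.array([p[0],p[1],1])
    return -Rm.T@t, Rm.T@d
def atz(c,uv,z,wrist=False):
    o,d=ray(c,uv,wrist);return (o+d*(z-o[2])/d[2])
def proj(c,P,wrist=False):
    K=np.array(c["intrinsics"]);P=np.atleast_2d(np.array(P,float))
    X=R.from_rotvec(np.ravel(c["rvec"])).apply(P)+np.ravel(c["tvec"])
    if wrist:
        r=np.linalg.norm(X[:,:2],axis=1);th=np.arctan2(r,X[:,2]);q=X[:,:2]/np.maximum(r,1e-9)[:,None]*th[:,None]
    else: q=X[:,:2]/X[:,2:]
    return q*[K[0,0],K[1,1]]+[K[0,2],K[1,2]]
E
python3 - <<'E'
from rig import ctrl
import cv2,pickle
from h import *
C={n:ctrl.capture(n) for n in("scene","side","wrist")}
pickle.dump(C,open("c0.pkl","wb"))
print(C["wrist"]["intrinsics"],C["wrist"]["rvec"],C["wrist"]["tvec"])
s=C["side"];S=C["scene"]
print("trivet",atz(s,(235,171),14),atz(S,(196,262),14))
print("lid",atz(s,(260,196),74),atz(S,(244,187),74))
print("tumb",atz(s,(227,228),0),"cup",atz(s,(292,197),10),"grip",atz(s,(250,255),123))
im=s["image"][150:310,205:325,::-1]
cv2.imwrite("pics/side_crop.png",cv2.resize(im,None,fx=3.7,fy=3.7,interpolation=cv2.INTER_CUBIC))
E
```

```text
[[297.31863964   0.         252.00121646]
 [  0.         297.31863964 193.54201863]
 [  0.           0.           1.        ]] [-2.28507288  1.82414544  0.24660514] [-523.89815058  -34.86393977  379.46575169]
trivet [459.44520183 222.15636602  14.        ] [445.15835163 245.00306853  14.        ]
lid [511.96300776   4.24561598  74.        ] [507.87685681   9.95199904  74.        ]
tumb [401.13666872 -44.20334173   0.        ] cup [628.06275329  57.02415859  10.        ] grip [ 439.02841192 -277.20563477  123.        ]
```

View pics/side_crop.png

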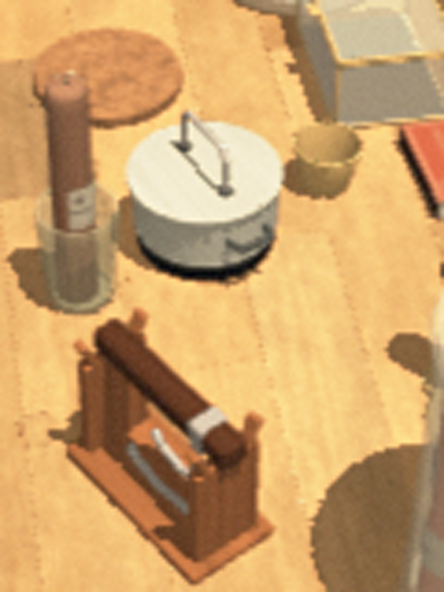

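Side crop: the trivet is centred at crop (108,75), the lid at (205,170) with its loop from (185,115) to (225,190), and the tumbler with candle at (75,240). The lifter's grip runs from (108,330) to (228,450), with its ferrule at the right end, so its +x points to the upper left. Next I take a closer overhead look with the wrist camera.

```bash
python3 -m inch '29 -21.3 -10 0 0 0;29 -21.3 -10 0 0 0;29 -21.3 -10 0 0 0;29 -21.3 -10 0 0 0;29 -21.3 -10 0 0 0;29 -21.3 -10 0 0 0;29 -21.3 -10 0 0 0;29 -21.3 -10 0 0 0;29 -21.3 -10 0 0 0;29 -21.3 -10 0 0 0' 1 60
python3 -m inch '29 -21.3 -10 0 0 0;29 -21.3 -10 0 0 0;29 -21.3 -10 0 0 0;0 0 0 0 0 0;0 0 0 0 0 0;0 0 0 0 0 0;0 0 0 0 0 0;0 0 0 0 0 0;0 0 0 0 0 0;0 0 0 0 0 0'
python3 - <<'E'
from rig import ctrl
import cv2,pickle
from h import *
C={n:ctrl.capture(n) for n in("scene","side","wrist")}
pickle.dump(C,open("c1.pkl","wb"))
w=C["wrist"]; print(ray(w,(252,193.5),True), ctrl.sense()["eef_pos"])
cv2.imwrite("pics/wrist1.png",cv2.resize(w["image"][:,:,::-1],None,fx=1.5,fy=1.5,interpolation=cv2.INTER_CUBIC))
E
```

```text
time_s: 1.08
eef_pos: [352.5, -238.6, 311.3]
ee_rot: [0.0, 0.994, 0.111, 0.0]
force: [1.1, -1.2, -1.1]
grip_width: 1.004
grip_force: 0.0
time_s: 1.92
eef_pos: [422.1, -159.2, 340.6]
ee_rot: [-0.0, 0.994, 0.111, -0.0]
force: [-0.1, 0.3, -0.0]
grip_width: 1.003
grip_force: 0.0
(array([ 487.20004958, -143.81006356,  504.71890668]), array([-0.25742368, -0.05741124, -0.96459162])) [ 422.36243227 -158.89727318  340.68920843]
```

View pics/wrist1.png

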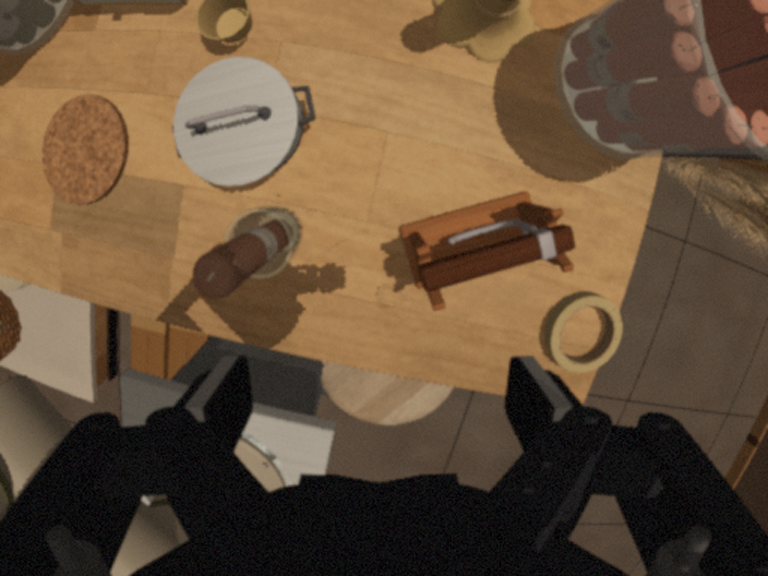

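The wrist view shows the trivet at (85,150), the lid at (237,122) with its loop bar from about (195,122) to (262,110), the cup at (224,20), and the tumbler with candle at (265,240). The lifter grip runs from (420,278) to (573,238), with its ferrule at (546,243).

```bash
cat > fit.py <<'E'
import pickle
from h import *
C=pickle.load(open("c1.pkl","rb"));w=C["wrist"];s=pickle.load(open("c0.pkl","rb"))["side"];S=pickle.load(open("c0.pkl","rb"))["scene"]
W=lambda u,v,z:atz(w,(u/1.5,v/1.5),z,True)
def circ(P):
    P=np.array(P)[:,:2];A=np.c_[2*P,np.ones(len(P))];x=np.linalg.lstsq(A,(P**2).sum(1),rcond=None)[0];return x[:2],np.sqrt(x[2]+x[:2]@x[:2])
def seg(c,lo,hi,box,z,wr):
    hsv=cv2.cvtColor(c["image"],cv2.COLOR_RGB2HSV);m=np.zeros(hsv.shape[:2],np.uint8);x0,y0,x1,y1=box
    m[y0:y1,x0:x1]=cv2.inRange(hsv,lo,hi)[y0:y1,x0:x1]
    m=cv2.morphologyEx(m,cv2.MORPH_CLOSE,np.ones((5,5),np.uint8))
    k=max(cv2.findContours(m,0,1)[0],key=cv2.contourArea);k=cv2.convexHull(k)[:,0]+0.0
    return circ([atz(c,p,z,wr) for p in k])
print("lid wrist",seg(w,(0,0,90),(180,60,255),(105,30,215,130),74,True))
print("lid side",seg(s,(0,0,120),(180,70,255),(235,175,285,212),74,False))
print("trivet W pts",circ([W(43,150,14),W(127,148,14),W(90,95,14),W(80,204,14),W(118,115,14)]))
g=np.array([W(421,278,121),W(572,238,121)]);print("grip",g,np.linalg.norm(g[0]-g[1]),g.mean(0))
cr=lambda u,v,z:atz(s,(u/3.7+205,v/3.7+150),z)
g=np.array([cr(108,326,123),cr(233,440,123)]);print("grip side",g,np.linalg.norm(g[0]-g[1]),g.mean(0))
print("stand base corners side",cr(66,450,10),cr(195,575,10),cr(272,525,10))
b=np.array([cr(70,447,10),cr(272,522,10)]);print(b.mean(0))
l=np.array([W(200,128,76),W(266,113,76)]);print("legs W",l,l.mean(0),np.linalg.norm(l[0]-l[1]))
l=np.array([cr(184,148,76),cr(226,191,76)]);print("legs side",l,l.mean(0),np.linalg.norm(l[0]-l[1]))
print("tumb side",cr(75,305,0),"cup side rim",cr(327,142,46),"cup W",W(224,20,46),"candle top W",W(216,275,235),"side",cr(68,84,235))
E
python3 fit.py
```

```text
lid wrist (array([509.87424548,   7.5536023 ]), np.float64(65.88283594581999))
lid side (array([510.38367395,  -0.59846642]), np.float64(72.3585446417375))
trivet W pts (array([453.5254064 , 234.71226995]), np.float64(71.15904137843646))
grip [[ 404.23316343 -201.40982728  121.        ]
 [ 473.34629816 -330.69186234  121.        ]] 146.59628229118945 [ 438.7897308  -266.05084481  121.        ]
grip side [[ 406.68960696 -211.48913337  123.        ]
 [ 475.9049172  -329.63918151  123.        ]] 136.931344282195 [ 441.29726208 -270.56415744  123.        ]
stand base corners side [ 370.08470436 -224.13716399   10.        ] [ 447.18892306 -350.48027208   10.        ] [ 508.55539117 -316.55244425   10.        ]
[ 441.20859163 -267.8244569    10.        ]
legs W [[497.11686661  40.67459249  76.        ]
 [521.73795409 -24.92452237  76.        ]] [509.42741035   7.87503506  76.        ] 70.067409104791
legs side [[500.04599986  33.19056022  76.        ]
 [525.46532181 -27.05947667  76.        ]] [512.75566083   3.06554177  76.        ] 65.3927279935956
tumb side [393.79760003 -62.60161331   0.        ] cup side rim [630.89019168  57.48345715  46.        ] cup W [620.48636439  55.471397    46.        ] candle top W [401.98386472 -54.86131218 235.        ] side [397.83399959 -70.99174696 235.        ]
```

```bash
cat > ov.py <<'E'
from h import *
def T(x,y,z,yaw): return lambda P:R.from_euler('z',yaw,degrees=True).apply(np.array(P,float))+[x,y,z]
def lifter(f):
    L=[]
    for z in(-11,11): L.append(f([(-75,-12,z),(75,-12,z),(75,12,z),(-75,12,z),(-75,-12,z)]))
    for y in(-11,11): L.append(f([(-45,y,-11),(-45,y,-79),(-40,y,-84),(0,y,-90),(24,y,-84),(30,y,-78)]))
    return L
def lid(f):
    a=np.linspace(0,6.2832,40);return [f(np.c_[66*np.cos(a),66*np.sin(a),a*0+10]),f([(0,-34,10),(0,-34,45),(0,-26,53),(0,26,53),(0,34,45),(0,34,10)])]
def stand(f): return [f([(-78,-38,10),(78,-38,10),(78,38,10),(-78,38,10),(-78,-38,10)])]
def circle(f,r,z=0):
    a=np.linspace(0,6.2832,40);return [f(np.c_[r*np.cos(a),r*np.sin(a),a*0+z])]
def draw(c,items,box,k,wr):
    x0,y0,x1,y1=box;im=cv2.resize(c["image"][y0:y1,x0:x1,::-1],None,fx=k,fy=k,interpolation=cv2.INTER_CUBIC)
    for L,col in items:
        for P in L:
            q=(proj(c,P,wr)-[x0-.5,y0-.5])*k;cv2.polylines(im,[np.round(q).astype(np.int32)],False,col,1,cv2.LINE_AA)
    return im
E
python3 - <<'E'
import pickle
from ov import *
c1=pickle.load(open("c1.pkl","rb"));w=c1["wrist"];s=pickle.load(open("c0.pkl","rb"))["side"]
it=[(lifter(T(439.5,-267,112,119)),(0,255,0)),(stand(T(439.5,-267,0,119)),(255,0,255)),(lid(T(509.7,7.5,64,20.6)),(255,0,0)),(circle(T(453.5,234.7,0,0),72,14),(255,255,0))]
a=draw(w,it,(255,115,395,215),2.85,True);b=draw(w,it,(20,25,220,145),2,True)
c=draw(s,it,(205,150,325,310),3.6,False)
h=np.zeros((580,800,3),np.uint8);h[:a.shape[0],:a.shape[1]]=a;h[290:290+b.shape[0],:b.shape[1]]=b[:290];cc=c[:580,:400];h[:cc.shape[0],400:400+cc.shape[1]]=cc
cv2.imwrite("pics/ov1.png",h)
E
```

```text
(no output)
```

View pics/ov1.png

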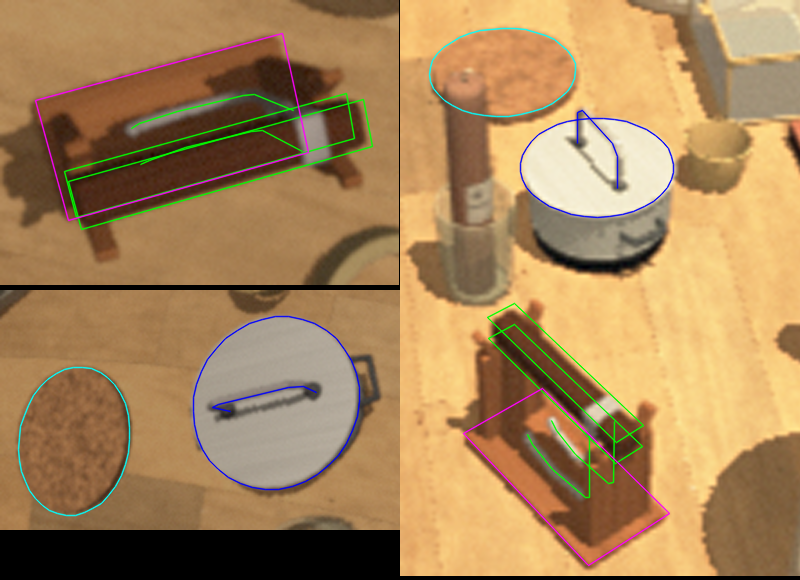

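The overlays fit in both views: lifter (439.5,-267) at yaw 119°, lid (509.7,7.5) at yaw 20.6°, trivet (453.5,234.7). I turn the gripper to the grip's axis and go over it.

```bash
cat > need.py <<'E'
import sys
from rig import ctrl
from h import *
# usage: need.py x y z heading(tool x, deg) -> remaining tilt/turn and shift in tool axes AFTER the turn
x,y,z,hd=map(float,sys.argv[1:5]);s=ctrl.sense();q=s["ee_rot"];Rn=R.from_quat(np.r_[q[1:],q[0]])
Rt=R.from_euler('z',hd,degrees=True)*R.from_euler('x',180,degrees=True)
d=np.array([x,y,z])-s["eef_pos"]
print("t",round(s["time_s"],2),"pos",s["eef_pos"].round(1),"turn units",np.degrees((Rn.inv()*Rt).as_rotvec()).round(2)/6,"shift after turn",Rt.inv().apply(d).round(1),"F",s["force"].round(1),"grip",round(s["grip_width"],3),round(s["grip_force"],1),"j",np.round(s["joints"],2))
E
python3 -m inch '0 0 0 0 0 1.15;0 0 0 0 0 1.15;0 0 0 0 0 1.15;0 0 0 0 0 1.15;0 0 0 0 0 1.15;0 0 0 0 0 1.15;0 0 0 0 0 1.15;0 0 0 0 0 1.15;0 0 0 0 0 1.15;0 0 0 0 0 1.15' >/dev/null
python3 -m inch '0 0 0 0 0 0.8;17 6 0 0 0 0;17 6 0 0 0 0;17 6 0 0 0 0;17 6 0 0 0 0;17 6 0 0 0 0;17 6 0 0 0 0;0 0 0 0 0 0;0 0 0 0 0 0;0 0 0 0 0 0'
python3 need.py 439.5 -267 93 -61
python3 - <<'E'
import pickle
from rig import ctrl
from ov import *
w=ctrl.capture("wrist");pickle.dump(w,open("w2.pkl","wb"))
it=[(lifter(T(439.5,-267,112,119)),(0,255,0)),(stand(T(439.5,-267,0,119)),(255,0,255))]
cv2.imwrite("pics/ov2.png",draw(w,it,(100,60,400,285),2.6,True))
E
```

```text
time_s: 3.73
eef_pos: [440.3, -264.8, 340.7]
ee_rot: [-0.0, 0.862, -0.508, -0.0]
force: [0.3, 0.4, 0.1]
grip_width: 0.999
grip_force: 0.0
t 3.73 pos [ 440.3 -264.8  340.7] turn units [-0.00166667  0.00166667 -0.005     ] shift after turn [  1.5   1.8 247.7] F [0.3 0.4 0.1] grip 0.999 0.0 j [-0.77  0.23  1.27  0.    1.64  1.87]
```

View pics/ov2.png

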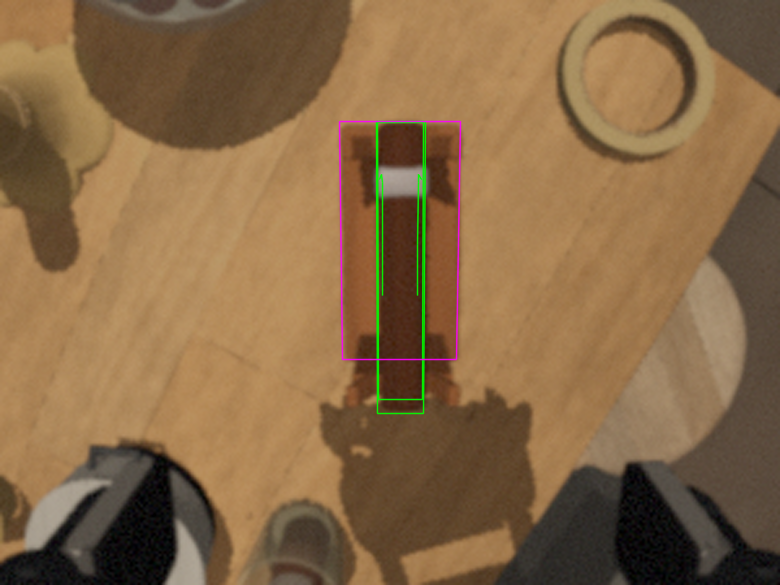

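The fit is within 1 mm in the close wrist view: the bar is centred at (401,260) and the wireframe lies on it. I descend and grip.

```bash

python3 -m inch '1.5 1.5 30 0 0 0;0 0 30 0 0 0;0 0 30 0 0 0;0 0 30 0 0 0;0 0 30 0 0 0;0 0 30 0 0 0;0 0 25 0 0 0;0 0 20 0 0 0;0 0 15 0 0 0;0 0 8 0 0 0' 
python3 -m inch '0 0 0 0 0 0;0 0 0 0 0 0;0 0 0 0 0 0;0 0 0 0 0 0;0 0 0 0 0 0;0 0 0 0 0 0;0 0 0 0 0 0;0 0 0 0 0 0;0 0 0 0 0 0;0 0 0 0 0 0' 0 80
python3 need.py 439.5 -267 93 -61
```

```text
time_s: 4.62
eef_pos: [439.3, -266.2, 91.3]
ee_rot: [-0.0, 0.862, -0.507, -0.001]
force: [0.2, 0.3, -0.5]
grip_width: 1.001
grip_force: 0.0
time_s: 5.45
eef_pos: [440.1, -267.7, 93.8]
ee_rot: [0.0, 0.862, -0.508, 0.001]
force: [-1.6, 1.3, 7.0]
grip_width: 0.256
grip_force: 78.9
t 5.45 pos [ 440.1 -267.7   93.8] turn units [-0.00333333 -0.015      -0.005     ] shift after turn [-0.9  0.2  0.8] F [-1.6  1.3  7. ] grip 0.256 78.9 j [-0.77  0.42  1.68 -0.    1.04  1.86]
```

```bash

python3 -m inch '0 0 -4 0 0 0;0 0 -10 0 0 0;0 0 -20 0 0 0;0 0 -20 0 0 0;0 0 -20 0 0 0;0 0 -20 0 0 0;0 0 -20 0 0 0;0 0 -20 0 0 0;0 0 -20 0 0 0;0 0 -10 0 0 0' 
python3 - <<'E'
import pickle
from ov import *
w=pickle.load(open("c1.pkl","rb"))["wrist"]
print("holder base",[atz(w,(u/1.5,v/1.5),5,True).round() for u,v in((490,58),(530,40),(470,45),(435,5),(490,0))])
w2=pickle.load(open("w2.pkl","rb"));f=lambda u,v:atz(w2,(u/2.6+100,v/2.6+60),5,True).round()
print([f(*p) for p in((0,240),(50,265),(110,130),(60,45))])
from rig import ctrl
w=ctrl.capture("wrist");pickle.dump(w,open("w3.pkl","wb"));e=ctrl.sense()["eef_pos"];print(e)
it=[(lifter(T(e[0],e[1],e[2]+18.5,119)),(0,255,0))]
cv2.imwrite("pics/ov3.png",draw(w,it,(130,60,380,260),2.6,True))
E
```

```text
time_s: 6.28
eef_pos: [440.1, -267.7, 259.8]
ee_rot: [0.0, 0.861, -0.508, 0.002]
force: [0.1, 0.0, -0.7]
grip_width: 0.248
grip_force: 78.7
holder base [array([ 647., -237.,    5.]), array([ 685., -279.,    5.]), array([ 656., -211.,    5.]), array([ 694., -163.,    5.]), array([ 720., -223.,    5.])]
[array([ 690., -136.,    5.]), array([ 646., -138.,    5.]), array([ 645., -242.,    5.]), array([ 707., -278.,    5.])]
[ 440.44642289 -267.96573163  260.4995387 ]
```

View pics/ov3.png

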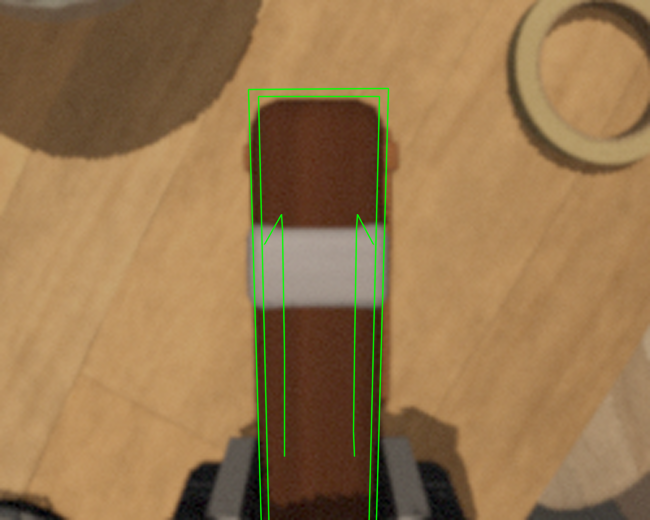

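The lifter sits centred and straight in the fingers, about 1 mm towards its own +x: its end is at row 98, against 92 in the model. I turn by +81.6° and carry it to the cup side of the pot.

```bash

python3 -m inch '0 0 0 0 0 -1.1;0 0 0 0 0 -1.1;0 0 0 0 0 -1.1;0 0 0 0 0 -1.1;0 0 0 0 0 -1.1;0 0 0 0 0 -1.1;0 0 0 0 0 -1.1;0 0 0 0 0 -1.1;0 0 0 0 0 -1.1;0 0 0 0 0 -1.1' 
python3 -m inch '0 0 0 0 0 -1.0;0 0 0 0 0 -1.0;0 0 0 0 0 -0.6;8 -8 0 0 0 0;15 -15 0 0 0 0;20 -20 0 0 0 0;20 -20 0 0 0 0;20 -20 0 0 0 0;20 -20 0 0 0 0;20 -20 0 0 0 0' 
python3 -m inch '20 -20 0 0 0 0;20 -20 0 0 0 0;20 -20 0 0 0 0;20 -20 0 0 0 0;15 -15 0 0 0 0;10 -10 0 0 0 0;5 -5 0 0 0 0;0 0 0 0 0 0;0 0 0 0 0 0;0 0 0 0 0 0'
python3 need.py 576.2 32.5 160 20.6
```

```text
time_s: 7.17
eef_pos: [439.5, -267.1, 255.9]
ee_rot: [-0.001, 0.999, 0.046, -0.001]
force: [0.6, -0.4, -1.1]
grip_width: 0.253
grip_force: 78.7
time_s: 8.0
eef_pos: [512.0, -106.8, 256.3]
ee_rot: [-0.0, 0.984, 0.177, -0.0]
force: [-0.4, 0.0, -1.1]
grip_width: 0.248
grip_force: 78.7
time_s: 8.83
eef_pos: [575.8, 31.6, 256.7]
ee_rot: [0.0, 0.984, 0.178, -0.0]
force: [0.3, 0.2, -0.4]
grip_width: 0.246
grip_force: 78.7
t 8.83 pos [575.8  31.6 256.7] turn units [ 0.00166667  0.00333333 -0.02      ] shift after turn [ 0.6 -0.7 96.7] F [ 0.3  0.2 -0.4] grip 0.246 78.7 j [-0.15  0.4   1.25 -0.    1.49  1.07]
```

```bash
cat > chk.py <<'E'
import sys,pickle
from rig import ctrl
from ov import *
# chk.py out lidx lidy lidz lidyaw : overlay of lid, and lifter from the TCP, in 3 views
o=sys.argv[1];lx,ly,lz,lyaw=map(float,sys.argv[2:6])
s=ctrl.sense();e=s["eef_pos"];q=s["ee_rot"];Rn=R.from_quat(np.r_[q[1:],q[0]])
f=lambda P:(Rn*R.from_euler('y',180,degrees=True)).apply(np.array(P,float)+[1,0,0])+e+[0,0,18.2]
it=[(lid(T(lx,ly,lz,lyaw)),(255,0,0)),(lifter(f),(0,255,0)),(circle(T(453.5,234.7,0,0),72,14),(255,255,0))]
h=np.zeros((600,800,3),np.uint8);ctr=np.array([[(lx+e[0])/2,(ly+e[1])/2,lz+50]])
for n,(r,c),k in(("scene",(0,0),4),("side",(0,400),4),("wrist",(300,0),2)):
    C=ctrl.capture(n);pickle.dump(C,open(o+n+".pkl","wb"));u,v=proj(C,ctr,n=="wrist")[0]
    w_=int(400/k);h_=int(300/k);x0=int(np.clip(u-w_/2,0,512-w_));y0=int(np.clip(v-h_/2,0,384-h_))
    h[r:r+300,c:c+400]=draw(C,it,(x0,y0,x0+w_,y0+h_),k,n=="wrist");print(n,x0,y0,k)
h[300:,400:]=h[300:,400:]
cv2.imwrite("pics/"+o+".png",h)
E
python3 chk.py k1 509.7 7.5 64 20.6
```

```text
scene 181 133 4
side 219 144 4
wrist 152 134 2
```

View pics/k1.png

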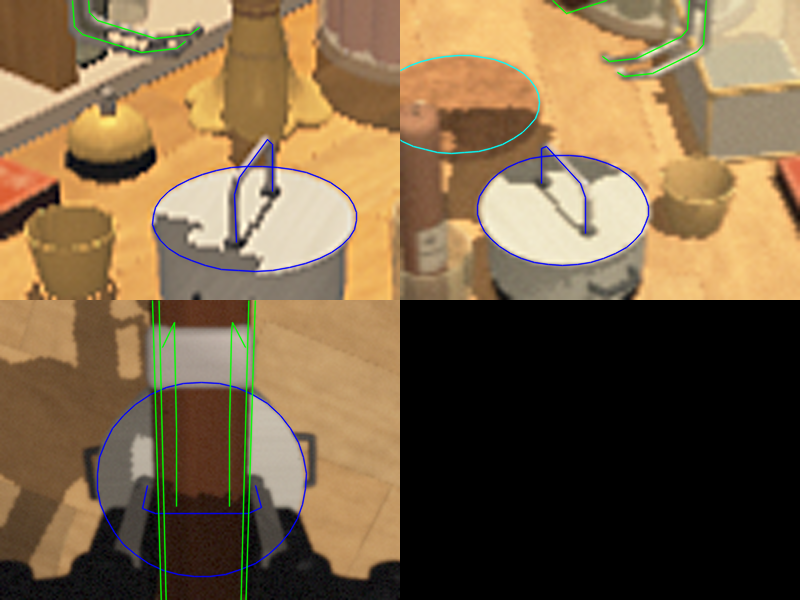

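All three overlays agree to about 1 mm: the loop at scene crop (255,190) and side crop (565,190), the tines at the top of both. I lower beside the loop and move in under the bar.

```bash

python3 -m inch '0.6 -0.7 12 0 0 0;0 0 12 0 0 0;0 0 12 0 0 0;0 0 12 0 0 0;0 0 12 0 0 0;0 0 12 0 0 0;0 0 12 0 0 0;0 0 8 0 0 0;0 0 4.7 0 0 0;0 0 0 0 0 0' 
python3 -m inch '0 0 0 0 0 0;0 0 0 0 0 0;-5 0 0 0 0 0;-10 0 0 0 0 0;-12 0 0 0 0 0;-12 0 0 0 0 0;-12 0 0 0 0 0;-10 0 0 0 0 0;-7 0 0 0 0 0;-3 0 0 0 0 0' 
python3 -m inch '0 0 0 0 0 0;0 0 0 0 0 0;0 0 0 0 0 0;0 0 0 0 0 0;0 0 0 0 0 0;0 0 0 0 0 0;0 0 0 0 0 0;0 0 0 0 0 0;0 0 0 0 0 0;0 0 0 0 0 0'
python3 need.py 510.6 7.9 182.3 20.6; python3 chk.py k2 509.7 7.5 64 20.6
```

```text
time_s: 9.82
eef_pos: [576.1, 33.2, 159.3]
ee_rot: [-0.0, 0.984, 0.178, -0.001]
force: [-0.1, -0.9, -1.6]
grip_width: 0.251
grip_force: 78.7
time_s: 10.65
eef_pos: [509.3, 8.2, 160.4]
ee_rot: [0.0, 0.984, 0.178, 0.0]
force: [0.2, -0.2, -1.4]
grip_width: 0.25
grip_force: 78.7
time_s: 11.48
eef_pos: [510.0, 8.5, 160.0]
ee_rot: [-0.0, 0.984, 0.179, 0.0]
force: [0.0, 0.6, -1.6]
grip_width: 0.252
grip_force: 78.7
t 11.48 pos [510.    8.5 160. ] turn units [ 0.    -0.    -0.005] shift after turn [  0.4   0.8 -22.3] F [ 0.   0.6 -1.6] grip 0.252 78.7 j [-0.21  0.33  1.62  0.    1.2   1.  ]
scene 193 135 4
side 209 147 4
wrist 153 130 2
```

View pics/k2.png

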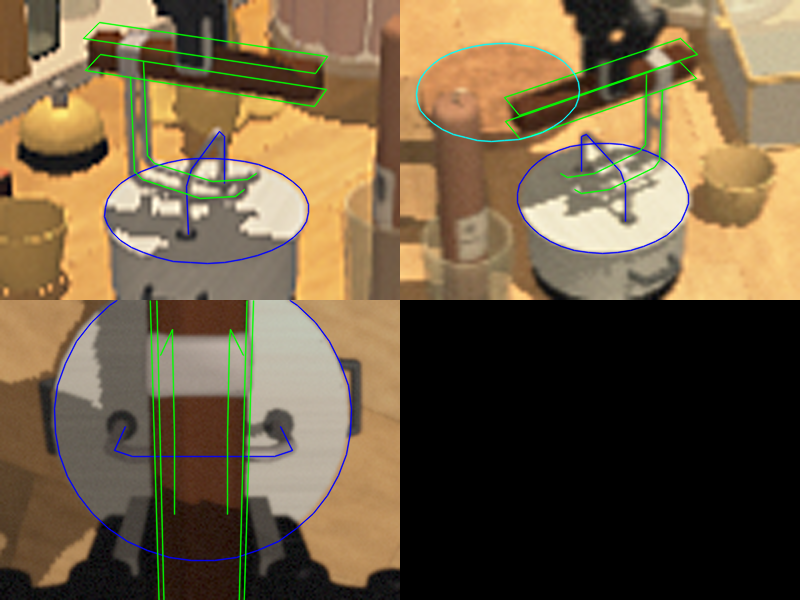

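The fork is under the bar. In the wrist crop the leg feet at (121,425) and (278,424) straddle the grip's centre line at x≈200, so it is centred sideways, and the bar sits about 1 mm towards the cup. I correct by 1.2 mm and lift slowly.

```bash

python3 -m inch '1.2 0 -3 0 0 0;0 0 -3 0 0 0;0 0 -3 0 0 0;0 0 -3 0 0 0;0 0 -2 0 0 0;0 0 -2 0 0 0;0 0 -1.5 0 0 0;0 0 -1.5 0 0 0;0 0 -1.5 0 0 0;0 0 -1.5 0 0 0' 
python3 -m inch '0 0 -1.5 0 0 0;0 0 -1.5 0 0 0;0 0 -1.5 0 0 0;0 0 -1.5 0 0 0;0 0 -1.5 0 0 0;0 0 -1.5 0 0 0;0 0 -1.5 0 0 0;0 0 -1.5 0 0 0;0 0 -1.5 0 0 0;0 0 -1.5 0 0 0' 
python3 -m inch '0 0 -2 0 0 0;0 0 -3 0 0 0;0 0 -4 0 0 0;0 0 -4 0 0 0;0 0 -4 0 0 0;0 0 -4 0 0 0;0 0 -4 0 0 0;0 0 -3 0 0 0;0 0 -2 0 0 0;0 0 0 0 0 0'
python3 need.py 454.4 235 228 20.6; python3 chk.py k3 509.7 7.5 109 20.6
```

```text
time_s: 12.47
eef_pos: [511.0, 8.9, 182.1]
ee_rot: [-0.0, 0.984, 0.178, -0.0]
force: [-0.5, -0.2, -1.2]
grip_width: 0.253
grip_force: 78.7
time_s: 13.3
eef_pos: [511.1, 9.0, 197.1]
ee_rot: [-0.0, 0.984, 0.179, -0.0]
force: [-0.0, 0.4, -2.9]
grip_width: 0.252
grip_force: 78.6
time_s: 14.13
eef_pos: [511.2, 8.9, 227.4]
ee_rot: [0.0, 0.984, 0.179, 0.0]
force: [0.9, 0.1, -3.4]
grip_width: 0.252
grip_force: 78.6
t 14.13 pos [511.2   8.9 227.4] turn units [ 0.00333333 -0.005      -0.005     ] shift after turn [  26.4 -231.6   -0.6] F [ 0.9  0.1 -3.4] grip 0.252 78.6 j [-0.21  0.27  1.51 -0.    1.36  1.  ]
scene 193 119 4
side 209 135 4
wrist 153 123 2
```

View pics/k3.png

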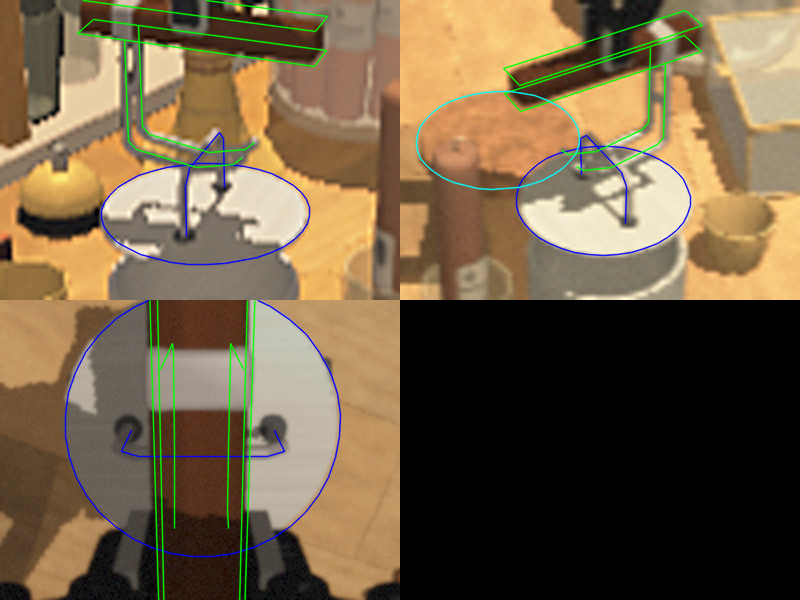

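The lid hangs level on the fork, with the feet at (127,430) and (272,430) in the wrist crop and the disc matching the model circle. I sharpen the trivet centre numerically from the stored images before carrying.

```bash
cat > cfit.py <<'E'
import pickle
from ov import *
from scipy.optimize import differential_evolution
a=np.linspace(0,2*np.pi,180,endpoint=False)
def score(p,views,r,z,sgn):
    t=0
    for c,wr,g in views:
        v=[]
        for k in(-3,3):
            q=proj(c,np.c_[p[0]+(r+k)*np.cos(a),p[1]+(r+k)*np.sin(a),a*0+z],wr).astype(np.float32)
            v.append(cv2.remap(g,q[:,0:1],q[:,1:2],cv2.INTER_LINEAR,borderMode=cv2.BORDER_REPLICATE).ravel())
        t+=np.mean(np.clip(sgn*(v[1]-v[0]),-15,40))
    return -t
def run(names,r,z,x0,sgn,d=9):
    for sel in [names[i:i+1] for i in range(len(names))]+[names]:
        views=[]
        for c,wr in sel: views.append((c,wr,cv2.cvtColor(c["image"],cv2.COLOR_RGB2GRAY).astype(np.float32)))
        o=differential_evolution(score,[(x0[0]-d,x0[0]+d),(x0[1]-d,x0[1]+d)],args=(views,r,z,sgn),seed=1);print(o.x.round(1),round(o.fun,1))
E
python3 - <<'E'
from cfit import *
L=lambda f:pickle.load(open(f,"rb"))
c0=L("c0.pkl");c1=L("c1.pkl")
print("trivet scene,side,wrist,all");run([(c0["scene"],0),(c0["side"],0),(c1["wrist"],1)],72,14,(453.5,234.7),1)
print("lid on pot");run([(c0["scene"],0),(c0["side"],0),(c1["wrist"],1)],66,74,(509.7,7.5),-1)
print("lid hanging");run([(L("k3scene.pkl"),0),(L("k3side.pkl"),0),(L("k3wrist.pkl"),1)],66,119,(509.7,7.5),-1)
E
```

```text
trivet scene,side,wrist,all
[448.  243.5] -20.0
[454.7 225.7] -20.3
[454.1 234.7] -26.4
[454.  234.8] -39.9
lid on pot
[508.4  10.5] -32.0
[512.1   5.8] -29.6
[510.4   8.3] -29.8
[510.5   8.2] -86.7
lid hanging
[509.1  10.8] -19.7
[512.1   8. ] -20.4
[509.2   9.4] -17.1
[510.9   8.4] -55.1
```

```bash

python3 -m inch '0.3 -3 0 0 0 0;0.7 -6 0 0 0 0;1 -9 0 0 0 0;1.4 -12 0 0 0 0;1.7 -15 0 0 0 0;1.7 -15 0 0 0 0;1.7 -15 0 0 0 0;1.7 -15 0 0 0 0;1.7 -15 0 0 0 0;1.7 -15 0 0 0 0' 
python3 -m inch '1.7 -15 0 0 0 0;1.7 -15 0 0 0 0;1.7 -15 0 0 0 0;1.7 -15 0 0 0 0;1.7 -15 0 0 0 0;1.4 -12 0 0 0 0;1.2 -10 0 0 0 0;0.8 -7 0 0 0 0;0.6 -5 0 0 0 0;0.3 -3 0 0 0 0' 
python3 -m inch '0 0 0 0 0 0;0 0 3 0 0 0;0 0 5 0 0 0;0 0 7 0 0 0;0 0 7 0 0 0;0 0 7 0 0 0;0 0 7 0 0 0;0 0 7 0 0 0;0 0 4 0 0 0;0 0 2 0 0 0'
python3 need.py 454.3 235.3 132.3 20.6
python3 - <<'E'
from cfit import *
from rig import ctrl
V=[(ctrl.capture(n),n=="wrist") for n in("scene","side","wrist")]
pickle.dump(V,open("v4.pkl","wb"));run(V,66,70,(454,234.8),-1,15)
E
```

```text
time_s: 15.12
eef_pos: [480.9, 127.9, 227.1]
ee_rot: [-0.0, 0.984, 0.179, 0.0]
force: [0.0, 0.3, -2.7]
grip_width: 0.248
grip_force: 78.6
time_s: 15.95
eef_pos: [454.2, 235.9, 227.0]
ee_rot: [0.0, 0.984, 0.179, -0.0]
force: [-0.6, -0.1, -3.4]
grip_width: 0.252
grip_force: 78.6
time_s: 16.78
eef_pos: [454.0, 235.4, 177.2]
ee_rot: [0.0, 0.984, 0.179, -0.001]
force: [0.4, -0.5, -3.3]
grip_width: 0.25
grip_force: 78.7
t 16.78 pos [454.  235.4 177.2] turn units [-0.00166667  0.01       -0.005     ] shift after turn [ 0.2  0.2 44.9] F [ 0.4 -0.5 -3.3] grip 0.25 78.7 j [0.25 0.31 1.59 0.   1.24 1.46]
[449.4 238.9] -25.1
[454.9 227.4] -22.3
[453.8 234.7] -21.8
[453.9 234.8] -51.8
```

```bash

python3 -m inch '0 0 2 0 0 0;0 0 4 0 0 0;0 0 6 0 0 0;0 0 6 0 0 0;0 0 6 0 0 0;0 0 5 0 0 0;0 0 4 0 0 0;0 0 2.5 0 0 0;0 0 1.5 0 0 0;0 0 1 0 0 0' 
python3 -m inch '0 0 1 0 0 0;0 0 1 0 0 0;0 0 0.7 0 0 0;0 0 0.7 0 0 0;0 0 0.7 0 0 0;0 0 0.7 0 0 0;0 0 0.7 0 0 0;0 0 0.7 0 0 0;0 0 0.7 0 0 0;0 0 0.7 0 0 0' 
python3 need.py 454.3 235.3 132.3 20.6
```

```text
time_s: 17.77
eef_pos: [454.3, 235.5, 139.9]
ee_rot: [-0.0, 0.984, 0.178, 0.0]
force: [-0.8, -0.0, -2.7]
grip_width: 0.256
grip_force: 78.7
time_s: 18.6
eef_pos: [454.3, 235.4, 132.4]
ee_rot: [0.0, 0.984, 0.179, 0.0]
force: [0.0, -0.4, -2.4]
grip_width: 0.255
grip_force: 78.8
t 18.6 pos [454.3 235.4 132.4] turn units [ 0.00166667 -0.         -0.005     ] shift after turn [-0.1  0.1  0.1] F [ 0.  -0.4 -2.4] grip 0.255 78.8 j [ 0.25  0.36  1.65 -0.    1.13  1.46]
```

```bash

python3 -m inch '0 0 0.7 0 0 0;0 0 0.7 0 0 0;0 0 1 0 0 0;0 0 1 0 0 0;0 0 2 0 0 0;0 0 3 0 0 0;0 0 4 0 0 0;0 0 4 0 0 0;0 0 3 0 0 0;0 0 2 0 0 0' 
python3 need.py 454.3 235.3 132.3 20.6
python3 - <<'E'
from cfit import *
from rig import ctrl
V=[(ctrl.capture(n),n=="wrist") for n in("scene","side","wrist")]
pickle.dump(V,open("v5.pkl","wb"));run(V,66,24,(454,234.8),-1,15)
c0=pickle.load(open("c0.pkl","rb"))
for p in((78,285),(35,275),(115,255)):print("jar scene",atz(c0["scene"],p,0).round())
for p in((264,140),(287,151),(310,146)):print("jar side",atz(c0["side"],p,0).round())
for p in((286,150),(294,182),(328,178)):print("casket side",atz(c0["side"],p,0).round())
E
```

```text
time_s: 19.43
eef_pos: [454.1, 235.4, 110.4]
ee_rot: [0.0, 0.984, 0.178, -0.0]
force: [0.3, 0.2, -1.1]
grip_width: 0.248
grip_force: 78.9
t 19.43 pos [454.1 235.4 110.4] turn units [-0.          0.00666667 -0.00666667] shift after turn [  0.2   0.1 -21.9] F [ 0.3  0.2 -1.1] grip 0.248 78.9 j [0.25 0.39 1.67 0.   1.08 1.46]
[450.2 237.5] -30.3
[455.9 231.4] -21.6
[455.5 235.9] -21.8
[453.2 235.7] -61.3
jar scene [597. 444.   0.]
jar scene [697. 488.   0.]
jar scene [619. 338.   0.]
jar side [598. 421.   0.]
jar side [671. 334.  -0.]
jar side [765. 353.  -0.]
casket side [668. 341.   0.]
casket side [655. 146.   0.]
casket side [778. 149.   0.]
```

The wrist force fell from -3.3 to -1.1 N and the lid stays centred at about (453.5,235.5). I back the fork out and rise.

```bash

python3 -m inch '2 0 0 0 0 0;4 0 0 0 0 0;6 0 0 0 0 0;7 0 0 0 0 0;8 0 0 0 0 0;8 0 0 0 0 0;8 0 0 0 0 0;6 0 0 0 0 0;4 0 0 0 0 0;1 0 0 0 0 0' 
python3 need.py 439.8 -267.6 254 -61
python3 -m inch '0 0 0 0 0 0;0 0 -5 0 0 0;0 0 -12 0 0 0;0 0 -20 0 0 0;0 0 -25 0 0 0;0 0 -25 0 0 0;0 0 -25 0 0 0;0 0 -20 0 0 0;0 0 -10 0 0 0;0 0 -6 0 0 0' 
python3 need.py 440.1 -267.7 258 -61
python3 - <<'E'
from cfit import *
from rig import ctrl
V=[(ctrl.capture(n),n=="wrist") for n in("scene","side","wrist")]
pickle.dump(V,open("v6.pkl","wb"));run(V,66,24,(454,234.8),-1,15)
E
```

```text
time_s: 20.42
eef_pos: [505.5, 254.6, 110.8]
ee_rot: [-0.0, 0.984, 0.179, 0.0]
force: [-0.5, 0.7, -1.3]
grip_width: 0.247
grip_force: 78.9
t 20.42 pos [505.5 254.6 110.8] turn units [-0.    -0.    13.595] shift after turn [ 424.9  310.6 -143.2] F [-0.5  0.7 -1.3] grip 0.247 78.9 j [0.26 0.5  1.5  0.   1.14 1.47]
time_s: 21.25
eef_pos: [504.9, 254.4, 260.5]
ee_rot: [-0.0, 0.984, 0.179, 0.001]
force: [-0.4, 0.5, -1.5]
grip_width: 0.249
grip_force: 78.9
t 21.25 pos [504.9 254.4 260.5] turn units [-1.16666667e-02 -1.83333333e-02  1.35950000e+01] shift after turn [425.3 309.8   2.5] F [-0.4  0.5 -1.5] grip 0.249 78.9 j [ 0.26  0.37  1.28 -0.    1.48  1.47]
[451.1 237. ] -32.4
[455.7 230.9] -32.0
[454.5 235.9] -18.1
[453.5 235.2] -75.1
```

```bash

python3 -m inch '-2.5 10.6 0 0 0 0;-5.8 24.8 0 0 0 0;-5.8 24.8 0 0 0 0;-5.8 24.8 0 0 0 0;-5.8 24.8 0 0 0 0;-5.8 24.8 0 0 0 0;-5.8 24.8 0 0 0 0;-5.8 24.8 0 0 0 0;-5.8 24.8 0 0 0 0;-5.8 24.8 0 0 0 0' >/dev/null
python3 -m inch '-5.8 24.8 0 0 0 0;-5.8 24.8 0 0 0 0;-3.3 15.2 0 0 0 0;-18 17 0 0 0 0;-18 17 0 0 0 0;-18 17 0 0 0 0;-18 17 0 0 0 0;-18 17 0 0 0 0;-18 17 0 0 0 0;-18 17 0 0 0 0' 
python3 -m inch '-18 17 0 0 0 0;-15 14 0 0 0 0;-10 10 0 0 0 0;-6 7 0 0 0 0;0 0 0 0 0 1.1;0 0 0 0 0 1.1;0 0 0 0 0 1.1;0 0 0 0 0 1.1;0 0 0 0 0 1.1;0 0 0 0 0 1.1'
python3 -m inch '0 0 0 0 0 1.1;0 0 0 0 0 1.1;0 0 0 0 0 1.1;0 0 0 0 0 1.1;0 0 0 0 0 1.1;0 0 0 0 0 1;0 0 0 0 0 0.5;0 0 0 0 0 0;0 0 0 0 0 0;0 0 0 0 0 0' 
python3 need.py 440.1 -267.7 94 -61
```

```text
time_s: 23.07
eef_pos: [467.0, -206.6, 257.9]
ee_rot: [-0.001, 0.984, 0.178, -0.001]
force: [-0.2, 0.2, -1.6]
grip_width: 0.25
grip_force: 78.9
time_s: 23.9
eef_pos: [439.1, -267.3, 258.2]
ee_rot: [-0.0, 0.986, -0.168, -0.001]
force: [0.5, 0.2, -1.5]
grip_width: 0.251
grip_force: 78.9
time_s: 24.73
eef_pos: [439.3, -267.4, 258.6]
ee_rot: [-0.0, 0.862, -0.507, -0.0]
force: [-0.0, 0.3, -1.4]
grip_width: 0.246
grip_force: 78.9
t 24.73 pos [ 439.3 -267.4  258.6] turn units [0.00166667 0.00666667 0.01166667] shift after turn [  0.7  -0.6 164.6] F [-0.   0.3 -1.4] grip 0.246 78.9 j [-0.77  0.26  1.44  0.    1.44  1.86]
```

```bash

python3 -m inch '0.7 -0.6 2 0 0 0;0 0 0 0 0 0;0 0 0 0 0 0;0 0 0 0 0 0;0 0 0 0 0 0;0 0 0 0 0 0;0 0 0 0 0 0;0 0 0 0 0 0;0 0 0 0 0 0;0 0 0 0 0 0' 
python3 - <<'E'
import pickle,cv2
from rig import ctrl
from h import *
w=ctrl.capture("wrist");o=pickle.load(open("w3.pkl","rb"))
g=lambda c:cv2.cvtColor(c["image"],cv2.COLOR_RGB2GRAY)
x0,y0,x1,y1=222,94,284,185
r=cv2.matchTemplate(cv2.resize(g(w)[y0-8:y1+8,x0-8:x1+8],None,fx=4,fy=4,interpolation=2),cv2.resize(g(o)[y0:y1,x0:x1],None,fx=4,fy=4,interpolation=2),cv2.TM_CCOEFF_NORMED)
m=cv2.minMaxLoc(r);print(m[1],np.array(m[3])/4-8,"px (2.15 px/mm)")
E
python3 need.py 440.1 -267.7 94 -61
```

```text
time_s: 25.57
eef_pos: [440.3, -267.8, 257.0]
ee_rot: [0.0, 0.861, -0.508, 0.0]
force: [0.0, -0.3, -1.6]
grip_width: 0.255
grip_force: 78.9
0.9978223443031311 [0. 0.] px (2.15 px/mm)
t 25.62 pos [ 440.3 -267.7  257. ] turn units [ 0.    -0.    -0.005] shift after turn [-1.00e-01  1.00e-01  1.63e+02] F [-0.3  0.4 -0. ] grip 0.25 78.9 j [-0.77  0.26  1.45 -0.    1.44  1.86]
```

No slip in the hand, so I lower the lifter into the stand and release it.

```bash

python3 -m inch '0 0 6 0 0 0;0 0 14 0 0 0;0 0 20 0 0 0;0 0 22 0 0 0;0 0 22 0 0 0;0 0 22 0 0 0;0 0 20 0 0 0;0 0 14 0 0 0;0 0 8 0 0 0;0 0 4 0 0 0' 
python3 -m inch '0 0 2 0 0 0;0 0 2 0 0 0;0 0 1.5 0 0 0;0 0 1.2 0 0 0;0 0 1 0 0 0;0 0 1 0 0 0;0 0 1 0 0 0;0 0 0.8 0 0 0;0 0 0 0 0 0;0 0 0 0 0 0' 
python3 need.py 440.1 -267.7 93.8 -61
```

```text
time_s: 26.45
eef_pos: [439.9, -267.4, 103.8]
ee_rot: [-0.0, 0.861, -0.508, -0.001]
force: [0.2, -0.3, -1.2]
grip_width: 0.248
grip_force: 78.9
time_s: 27.28
eef_pos: [440.3, -267.8, 94.5]
ee_rot: [0.0, 0.861, -0.508, 0.0]
force: [0.1, 0.2, -0.6]
grip_width: 0.248
grip_force: 78.9
t 27.28 pos [ 440.3 -267.8   94.5] turn units [-0.         -0.         -0.00666667] shift after turn [-0.1  0.1  0.7] F [ 0.1  0.2 -0.6] grip 0.248 78.9 j [-0.77  0.42  1.68  0.    1.05  1.86]
```

```bash

python3 -m inch '0 0 0.4 0 0 0;0 0 0.4 0 0 0;0 0 0.3 0 0 0;0 0 0 0 0 0;0 0 0 0 0 0;0 0 0 0 0 0;0 0 0 0 0 0;0 0 0 0 0 0;0 0 0 0 0 0;0 0 0 0 0 0' 
python3 -m inch '0 0 0 0 0 0;0 0 0 0 0 0;0 0 0 0 0 0;0 0 0 0 0 0;0 0 0 0 0 0;0 0 0 0 0 0;0 0 0 0 0 0;0 0 0 0 0 0;0 0 0 0 0 0;0 0 0 0 0 0' 1
python3 -m inch '0 0 -5 0 0 0;0 0 -15 0 0 0;0 0 -28 0 0 0;0 0 -30 0 0 0;0 0 -30 0 0 0;0 0 -30 0 0 0;0 0 -30 0 0 0;0 0 -30 0 0 0;0 0 -28 0 0 0;0 0 -18 0 0 0'
python3 -m inch '0 0 0 0 0 0;0 0 0 0 0 0;0 0 0 0 0 0;0 0 0 0 0 0;0 0 0 0 0 0;0 0 0 0 0 0;0 0 0 0 0 0;0 0 0 0 0 0;0 0 0 0 0 0;0 0 0 0 0 0' >/dev/null
python3 need.py 440.3 -264.8 340.7 -61
python3 - <<'E'
import pickle,cv2
from cfit import *
from rig import ctrl
V={n:ctrl.capture(n) for n in("scene","side","wrist")};pickle.dump(V,open("v7.pkl","wb"))
g=lambda c:cv2.cvtColor(c["image"],cv2.COLOR_RGB2GRAY)
c0=pickle.load(open("c0.pkl","rb"));k2=pickle.load(open("w2.pkl","rb"))
def tm(a,b,box,p=8):
    x0,y0,x1,y1=box;r=cv2.matchTemplate(cv2.resize(g(a)[y0-p:y1+p,x0-p:x1+p],None,fx=4,fy=4,interpolation=2),cv2.resize(g(b)[y0:y1,x0:x1],None,fx=4,fy=4,interpolation=2),cv2.TM_CCOEFF_NORMED);m=cv2.minMaxLoc(r);return round(m[1],3),np.array(m[3])/4-p
print("lifter wrist",tm(V["wrist"],k2,(225,100,285,220),20))
print("tumbler/candle scene",tm(V["scene"],c0["scene"],(280,135,306,225)),"cup",tm(V["scene"],c0["scene"],(188,180,212,212)))
print("tumbler side",tm(V["side"],c0["side"],(214,200,238,236)),"cup side",tm(V["side"],c0["side"],(282,180,305,206)),"stand side",tm(V["side"],c0["side"],(222,232,280,308)))
run([(V["scene"],0),(V["side"],0)],66,24,(454,234.8),-1,12)
E
```

```text
time_s: 28.12
eef_pos: [440.3, -267.8, 93.8]
ee_rot: [0.0, 0.861, -0.508, 0.0]
force: [-2.1, 2.0, 5.5]
grip_width: 0.246
grip_force: 79.7
time_s: 28.95
eef_pos: [440.3, -267.8, 93.4]
ee_rot: [0.0, 0.861, -0.508, 0.0]
force: [-0.0, 0.2, 0.1]
grip_width: 1.0
grip_force: 0.0
time_s: 29.78
eef_pos: [440.3, -267.8, 340.9]
ee_rot: [0.0, 0.861, -0.508, 0.002]
force: [-0.6, 0.6, -0.3]
grip_width: 0.997
grip_force: 0.0
t 30.62 pos [ 440.3 -267.7  337.3] turn units [-0.          0.         -0.00666667] shift after turn [-2.6 -1.5 -3.4] F [-0.2  0.6  0. ] grip 1.004 0.0 j [-0.77  0.24  1.27  0.    1.63  1.86]
lifter wrist (0.982, array([-1.5 ,  1.75]))
tumbler/candle scene (0.687, array([0., 0.])) cup (0.997, array([0., 0.]))
tumbler side (0.941, array([0., 0.])) cup side (0.998, array([0., 0.])) stand side (0.961, array([ 0.25, -0.25]))
[451.9 236.6] -36.0
[455.8 233.5] -18.9
[454.1 234.8] -51.1
```

```bash
python3 -c "
from rig import ctrl
print(ctrl.finish_job())"
```

```text
the job is handed in; nothing more can be done
None
```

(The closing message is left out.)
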